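Pin the cabbage press shut

ROBOT

A 7-joint arm with a two-finger parallel gripper is mounted at the origin on the work surface. World frame = base frame: x ahead of the robot, y to its left, z up, the work surface at z = 0. Lengths are in m, angles in rad, forces in N, time in s.
With the tool pointing down it reaches from about 0.4 to 0.85 m from the base axis. Payload 10.4 kg.
Tool frame: the origin (TCP) lies midway between the tips of the shut fingers; the grasp point (between the pads) lies 19 mm behind it (r.grasp_offset is the distance from the TCP to the grasp point, in m); x points along the fingers, y is the direction in which the jaws open and shut, and the axes are right-handed (so a half turn about x gives the same grasp; the last joint's range is limited). The gripper opens to 87 mm and grips with 3 to 60 N. Pads are 19 mm wide; open, the fingers measure 117 mm over their backs; the gripper's body (75 mm by 190 mm) begins 51 mm behind the grasp point.
Start: joints at [1.105, 0.332, -0.065, 1.46, 0.022, 1.35, -0.088], TCP at [0.268, -0.565, 0.223] pointing down, gripper open.
Joint ranges: [-2.6, 2.6], [-0.5, 2.12], [-1.47, 1.34], [0.16, 2.42], [-1.27, 4.41], [0.06, 2.06], [-2.6, 2.6]. Speed limits (rad/s): [2.22, 2.22, 2.79, 2.79, 3.14, 3.14, 3.14].

INTERFACE

Orientations are given as a unit quaternion [x, y, z, w].
In Python, from bench import r, vision, close_job gives the robot as it stands. The module is installed in compiled form; this text tells all that it offers.
- The arm moves only by the shell command python3 -m pendant 'ROWS' [OPENING] [FORCE]. ROWS is text: rows parted by semicolons, each of 6 numbers parted by spaces: the shift along the tool's x, y, z in units of 0.25 m (1.0 is 0.25 m), then the turn, a rotation vector about the tool's x, y, z in units of 1.5 rad (1.0 is 1.5 rad). A call has 1 to 8 rows; each row is the pose to reach, as a shift and turn from the pose commanded when the call began, along the tool's axes at that moment; what a row does not reach only later rows make up. A row lasts 1/10 s, in which the tool goes at most 50 mm and 8.59 degrees, less where a joint would pass 70% of its speed; a pose out of reach is approached as far as the arm can. A call with a number of a shift or a turn outside -1 to 1 is refused whole. A call with a gripper value outside its range is refused whole. OPENING is the gripper command: -1 is shut, 1 is fully open, values between are in proportion, set as the call begins (- or left out, the last holds). The fingers move at their own pace and stop on an object; FORCE is the grip in N (left out, the last holds). Time passes only in rows, so rows that repeat a pose let the fingers close. It gives the time, the measured TCP pose, the force and the opening at its end, in the units of the state.
- r.read_state(): the state, without advancing time (a new reading comes with each control period).
- vision.camera(name): name is "scene" or "side" or "wrist"; returns (picture, depth): 420x560x3 uint8, blue, green, red; 420x560 float32, m along the optical axis (not along the pixel's ray), 0 where there is no reading.
- vision.get_calibration(name): a dict with "camera_matrix" (3x3 intrinsics, pixels), "k1" (the pictures are not rectified: a ray, as slopes to the right and down, at radius r is drawn at 1 + k1 r^2 times it, then the intrinsics apply), "rvec" (rotation vector, rad) and "tvec" (3), from world to camera coordinates, as OpenCV has them. Camera axes: x right, y down, z forward; pixel columns grow to the right and rows downward; lengths in m; the calibration is good to about 2 mm. A picture is of the moment at which its call begins: read the wrist's pose just before it. get_calibration takes no time and is no camera call; for the wrist camera it gives the pose at the moment of the call.
- close_job(): hands the job in, once; it reports no verdict.
The state is a dict: "time": time; "joint_positions": joint angles; "joint_vel": joint speeds; "joint_torque": joint torques, N m; "ee_pos": TCP position; "eef_rot": TCP orientation; "ft_force": force on the tool from outside, world axes, zero at the start; "torque": the same for the moment, N m; "width": finger opening in m.
Only numpy, scipy, OpenCV 4.12 (cv2) and the standard library are available. Lean on these libraries where they do the work, as an engineer would, in place of code of your own. Each camera call takes 0.05 s, during which the arm holds its last target. There are 200 camera calls.

TASK

Lock the cabbage press: first swing its red-handled lever right down so that the hole in the lever lines up with the holes in the yellow fork, then draw the orange-headed pin out of its blue storage socket and push it through fork and lever from either side until its head is home against the fork. Let go of it there, and do not disturb the bowl, beaker, test-kit box, scissors or bottle standing around.

Things in the scene. Friction and masses are not known exactly. Their poses are not given: they have to be found in the camera images.
- press: Cabbage press, bolted down: green base plate 280 x 130 x 12 mm, open aluminium press box (top 60 mm above the table), yellow fork 75 mm from the origin towards -x, hinge posts at +x. Origin: on the table under the base's centre; x runs along the lever from handle end to hinge, y is parallel to the pin holes and hinge axis, z up. Beside the fork nothing stands above the base plate.
- fork_hole (a point): Point on the fork holes' axis midway between the two yellow plates, 80 mm above the table. The plates are upright, 8 mm thick, 40 mm wide (press x), tops at 100 mm; their outer faces lie 18 mm either side of this point along the press's y (gap 20 mm). Each has a 14 mm through hole along y, chamfered outside.
- lever (a joint): Hinge of the steel lever, rad. 0: level, down on its stop, its hole in line with the fork holes; grows as the handle end rises (to 1.2). Stiff: it stays where it is left; about 1 to 6 N down on the handle moves it. Bar 16 mm wide, 22 mm high; the part that goes between the fork plates is 40 x 40 x 16 mm thick with a 16 mm hole, 185 mm from the hinge.
- lever_handle (a point): Top of the red round handle (22 mm diameter, 60 mm long along the lever) near the middle of its length: 240 mm from the hinge axis and 11 mm above the lever's centre line. Moves with the lever. Press here from above.
- lever_hinge (a point): Centre of the lever's hinge, 80 mm above the table, 110 mm from the press's origin towards its +x.
- pin: Headed pin, about 0.12 kg. Origin: on its axis at the shoulder, where shank meets head. Round steel shank, 12 mm diameter, runs 60 mm along -x, its last 8 mm a cone to 6 mm; square orange head, 26 x 26 mm, 40 mm long, runs along +x and is the heavier part: laid on a flat face of the head it lies level, axis 13 mm above the table. It starts head in socket, shank sticking out level, axis 25 mm up.
- pin_mid (a point): Point on the shank's axis 18 mm from the shoulder; with the pin home it lies midway between the fork plates, at fork_hole.
- socket: Blue storage socket, screwed down: pocket 46 mm wide, 49 mm high, 50 mm long, closed at top, sides and back, so the head cannot be gripped in it; foot 60 mm wide. Origin: on the table under the middle of its mouth, which looks along its -x. The shoulder lies about 2 mm inside, shank parallel to socket x; head play 2 mm each side, 5 mm above: pull it out by the shank along -x, 45 mm before lifting.
- bowl: Bystander: white plastic bowl, 110 mm across, 55 mm high. Origin under its centre.
- beaker: Bystander: glass beaker, 72 mm across, 95 mm high. Origin under its centre.
- kit: Bystander: small upright white and green test-kit carton, 30 x 62 x 85 mm high. Origin under its centre.
- scissors: Bystander: black-handled kitchen scissors lying flat, about 180 mm long and 12 mm high, blades to +x. Origin at the pivot.
- spray: Bystander: white bottle with blue cap, 60 mm across, 170 mm high. Origin under its centre.
Not all that is in view belongs to the job. Of the things shaped like the socket, the blue one is meant.

How it is judged:
On the way, in this order (a step that is already met when the one before it is completed fails the run):
1. the lever is down on its stop (value of joint lever below 0.06 rad), for 0.2 s.
2. the pin is out of its socket (distance between pin and socket above 0.07 m), for 0.2 s.
At the end, for the whole second after the job is handed in: The lever is down (within 0.04 rad of its stop) and the pin is through both fork plates and the lever from either side, along the holes (within 0.12 rad), its shoulder home against the fork: the point 18 mm down the shank lies within 5 mm of the middle of the fork; the pin is at rest (value of joint lever below 0.04 rad and distance between pin_mid and fork_hole below 0.005 m and angle between the x axis of pin and the y axis of press, either way round below 0.12 rad and linear speed of pin below 0.02 m/s); the robot touches nothing.
It fails at once if the bowl, beaker, kit box, scissors or bottle is disturbed (moved more than 40 mm) (distance of any of bowl, beaker, kit, scissors, spray from where it was at the start of the episode above 0.04 m).
It also fails if it takes over 72 s, if anything falls off the work surface, if the arm or the gripper's body presses on something with over 40 N, if the wrist force passes 120 N, or if a joint passes its speed limit or range.

## Working session

There is one attempt and no reset: what is moved stays moved. The work goes in short steps, Python scripts to look and compute and a shell command to move; the robot and the scene stay as the last step left them, time stands still between calls to the robot, and variables do not carry over. Pictures are saved under pics/ and viewed, about 8 in all and at most 12, crops included, and the job is handed in when it is done.

```bash
mkdir -p pics; cat > h.py <<'E'
import numpy as np, cv2
from bench import r, vision
from scipy.spatial.transform import Rotation as R
def cloud(name):
    c=vision.get_calibration(name); img,d=vision.camera(name)
    K=np.array(c["camera_matrix"],float); k=c["k1"]
    v,u=np.mgrid[0:d.shape[0],0:d.shape[1]]
    p=cv2.undistortPoints(np.stack([u.ravel(),v.ravel()],1).astype(float)[:,None],K,np.array([k,0,0,0],float))[:,0]
    z=d.ravel()[:,None]; P=np.hstack([p*z,z])
    Rm=cv2.Rodrigues(np.array(c["rvec"],float))[0]
    W=(P-np.array(c["tvec"],float).ravel())@Rm
    W[d.ravel()==0]=np.nan
    return img,W.reshape(d.shape+(3,))
def tool(target,rot=None):
    """shift rows units from current to world target; rot= target Rotation"""
    s=r.read_state(); q=R.from_quat(s["eef_rot"])
    a=q.inv().apply(np.array(target)-s["ee_pos"])/0.25
    b=(q.inv()*rot).as_rotvec()/1.5 if rot is not None else np.zeros(3)
    return np.round(a,3),np.round(b,3)
E
python3 - <<'E'
from h import *
s=r.read_state(); print(s)
out=[]
for n in ("scene","side"):
    i,W=cloud(n); np.savez(f"{n}0.npz",i=i,W=W); cv2.imwrite(f"pics/{n}0.png",i)
    c=vision.get_calibration(n); print(n,c)
print(R.from_quat(s["eef_rot"]).as_matrix())
E
```

```text
{'time': 0.0, 'joint_positions': array([ 1.10541728,  0.33288262, -0.06470397,  1.46090994,  0.02162706,
        1.34989047, -0.08850207]), 'joint_vel': array([-0.00073574,  0.00057287, -0.00095787, -0.00172534,  0.00132185,
       -0.00170645, -0.00229687]), 'joint_torque': array([ 4.58281211e-04, -6.23251104e+01,  2.50791782e-02, -3.89909470e+01,
       -6.12492976e-02,  3.96516651e-02,  1.36311942e-04]), 'ee_pos': array([ 0.26761329, -0.56439818,  0.22176222]), 'eef_rot': array([-0.6897079 , -0.15575298,  0.68998466, -0.15480695]), 'ft_force': array([-0.57403068, -0.22920335,  0.42601145]), 'torque': array([0.0304024 , 0.00337252, 0.01106844]), 'width': 0.08707744185190792}
scene {'camera_matrix': array([[382.74185828,   0.        , 279.8913406 ],
       [  0.        , 382.74185828, 208.40996518],
       [  0.        ,   0.        ,   1.        ]]), 'k1': 0.026049966672085135, 'rvec': array([ 2.01379342,  1.30053669, -0.5660768 ]), 'tvec': array([-0.23850983, -0.29636216,  1.43152223])}
side {'camera_matrix': array([[509.891674  ,   0.        , 279.38759332],
       [  0.        , 509.891674  , 214.87567138],
       [  0.        ,   0.        ,   1.        ]]), 'k1': -0.07059836374027659, 'rvec': array([ 0.02889393, -2.90354065,  1.15719504]), 'tvec': array([0.54232566, 0.04900178, 1.43160322])}
[[-6.75647771e-04  4.28476953e-01 -9.03552458e-01]
 [ 1.21927750e-03 -9.03551640e-01 -4.28477476e-01]
 [-9.99999028e-01 -1.39118103e-03  8.80503453e-05]]
```

View pics/scene0.png

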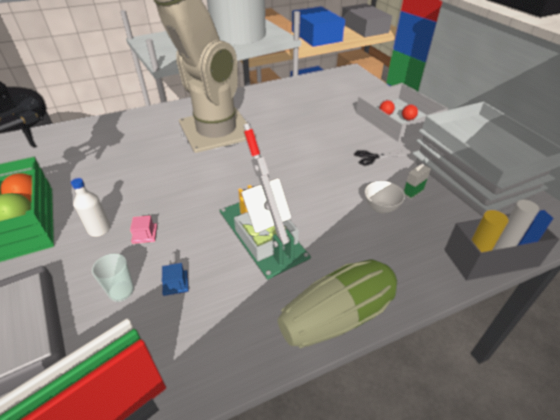

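View pics/side0.png

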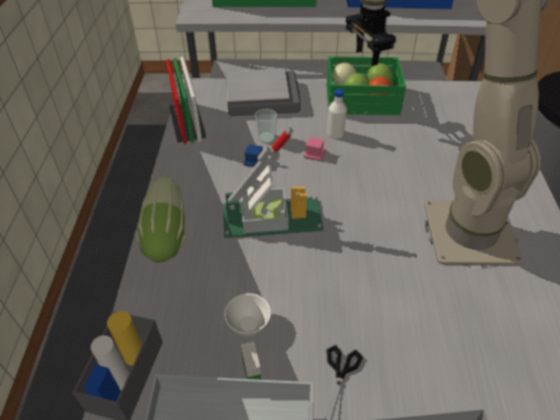

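Scene view: the press is at about (265,240), its orange fork at (243,200) and red handle at (252,140). The blue socket is at (175,278), with the pink decoy at (143,229). The bottle and beaker stand at the left, the bowl and kit at the right. Next I measure.

```bash
python3 - <<'E'
from h import *
D={n:np.load(n+"0.npz") for n in("scene","side")}
def pts(n,lo,hi,box):
    i=D[n]["i"];W=D[n]["W"];h=cv2.cvtColor(i,cv2.COLOR_BGR2HSV)
    m=cv2.inRange(h,lo,hi)>0; M=np.zeros_like(m); x0,y0,x1,y1=box; M[y0:y1,x0:x1]=1
    P=W[m&M]; return P[~np.isnan(P).any(1)]
def rep(l,P):
    print(l,len(P),"med",np.median(P,0).round(3),"p2",np.percentile(P,2,0).round(3),"p98",np.percentile(P,98,0).round(3))
B={"scene":dict(press=(210,110,320,285),sock=(155,255,195,300)),"side":dict(press=(215,125,330,240),sock=(238,138,268,170))}
for n in B:
    g=pts(n,(60,60,20),(95,255,255),B[n]["press"]); rep(n+" green",g)
    g=g[(abs(g[:,2]-.012)<.008)]; rr=cv2.minAreaRect((g[:,:2]*1000).astype(np.float32)); print("base rect",rr)
    o=pts(n,(10,130,120),(28,255,255),B[n]["press"]); rep(n+" fork",o)
    rd=np.vstack([pts(n,(0,150,90),(6,255,255),B[n]["press"]),pts(n,(172,150,90),(180,255,255),B[n]["press"])]); rep(n+" red",rd)
    b=pts(n,(98,120,30),(125,255,255),B[n]["sock"]); rep(n+" blue",b)
    t=b[b[:,2]>.045]; rep("bluetop",t); print(cv2.minAreaRect((t[:,:2]*1000).astype(np.float32)))
    print("blue all",cv2.minAreaRect((b[b[:,2]>.006][:,:2]*1000).astype(np.float32)))
# tall things near: map
W=D["scene"]["W"]; 
for nm,(u,v) in dict(spray=(92,215),beaker=(117,280),bowl=(385,195),kit=(418,180),scis=(370,157)).items(): print(nm,W[v,u].round(3))
a=cv2.resize(D["scene"]["i"][245:310,130:210],None,fx=5,fy=5,interpolation=2);b=cv2.resize(D["side"]["i"][115:245,210:335],None,fx=3,fy=3,interpolation=2)
c=np.zeros((395,800,3),np.uint8);c[:325,:400]=a;c[:390,400:775]=b;cv2.imwrite("pics/c1.png",c)
E
```

```text
scene green 1347 med [ 0.679 -0.054  0.012] p2 [ 0.442 -0.117  0.007] p98 [0.708 0.022 0.095]
base rect ((567.6677856445312, -46.9893798828125), (278.853515625, 129.38119506835938), 6.684421539306641)
scene fork 105 med [ 0.489 -0.073  0.063] p2 [ 0.377 -0.075  0.001] p98 [ 0.513 -0.034  0.101]
scene red 198 med [ 0.544 -0.052  0.284] p2 [ 0.529 -0.06   0.262] p98 [ 0.56  -0.043  0.306]
scene blue 659 med [ 0.65  -0.297  0.042] p2 [ 0.613 -0.326  0.007] p98 [ 0.663 -0.271  0.051]
bluetop 296 med [ 0.635 -0.298  0.049] p2 [ 0.612 -0.319  0.046] p98 [ 0.657 -0.275  0.051]
((635.1998291015625, -297.2278137207031), (41.66337203979492, 50.19538879394531), 78.57075500488281)
blue all ((634.2267456054688, -297.9443054199219), (56.76905822753906, 54.91695785522461), 79.91552734375)
side green 1336 med [ 0.542 -0.015  0.013] p2 [ 0.431 -0.105  0.005] p98 [0.701 0.029 0.093]
base rect ((564.5043334960938, -41.241554260253906), (277.68072509765625, 129.8641815185547), 7.547739505767822)
side fork 332 med [ 0.489 -0.04   0.072] p2 [ 0.473 -0.071  0.02 ] p98 [ 0.508 -0.034  0.103]
side red 146 med [ 0.54  -0.043  0.284] p2 [ 0.522 -0.052  0.26 ] p98 [ 0.557 -0.037  0.306]
side blue 233 med [ 0.638 -0.282  0.045] p2 [ 0.612 -0.316  0.008] p98 [ 0.658 -0.269  0.053]
bluetop 117 med [ 0.633 -0.295  0.05 ] p2 [ 0.61  -0.317  0.045] p98 [ 0.654 -0.273  0.054]
((632.0782470703125, -294.23968505859375), (47.65737533569336, 44.34317398071289), 72.26600646972656)
blue all ((633.5345458984375, -290.50347900390625), (55.09040832519531, 44.90707778930664), 71.02051544189453)
spray [ 0.389 -0.443  0.075]
beaker [ 0.63  -0.41   0.078]
bowl [0.585 0.339 0.016]
kit [0.616 0.418 0.069]
scis [0.402 0.41  0.013]
```

View pics/c1.png

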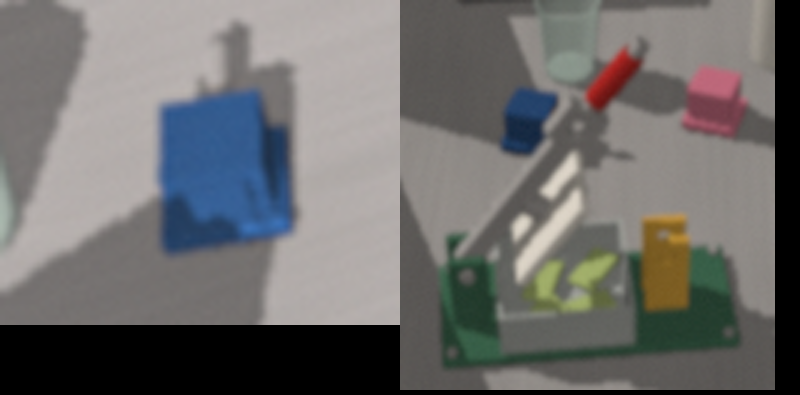

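The crop shows the shank leaving the socket towards the robot, and the hinge at the far end of the press. The press origin is about (0.566,-0.044) with yaw 7.1°, and the lever is at about 0.99 rad. The socket's yaw is about -14°. First I raise the arm, turn it and shut the gripper.

```bash
python3 -m pendant '-0.3 0 0 -0.1 0 0;-0.55 0 0 -0.2 0 0;-0.55 0 0 -0.3 0 0;-0.55 0 0 -0.4 0 0;-0.55 0 0 -0.5 0 0;-0.55 0 0 -0.6 0 0;-0.55 0 0 -0.7 0 0;-0.55 0 0 -0.8 0 0' -1 20
cat >> h.py <<'E'
Y=np.radians(7.1); O=np.array([.566,-.044])
def press(x,y,z): c,s=np.cos(Y),np.sin(Y); return np.array([O[0]+c*x-s*y,O[1]+s*x+c*y,z])
def down(yaw): # tool x down, tool z at yaw
    z=np.array([np.cos(yaw),np.sin(yaw),0]);x=np.array([0,0,-1.]);return R.from_matrix(np.stack([x,np.cross(z,x),z],1))
E
python3 - <<'E'
from h import *
print(tool(press(.11-.07,0,.34),down(Y)))
E
```

```text
time: 0.9
ee_pos: [0.2677, -0.5646, 0.3596]
eef_rot: [0.48, 0.519, -0.48, 0.519]
ft_force: [0.3, 0.2, -0.2]
width: 0.031
(array([ 0.079,  1.512, -1.99 ]), array([-1.078e+00, -1.000e-03, -0.000e+00]))
```

```bash
python3 -m pendant '0 0.1 -0.13 -0.1 0 0;0 0.2 -0.26 -0.2 0 0;0 0.3 -0.39 -0.3 0 0;0 0.4 -0.52 -0.4 0 0;0 0.5 -0.65 -0.5 0 0;0 0.6 -0.78 -0.6 0 0;0 0.7 -0.91 -0.7 0 0;0 0.75 -0.99 -0.8 0 0'
python3 - <<'E'
from h import *
print(tool(press(.11-.07,0,.34),down(Y)))
E
```

```text
time: 1.7
ee_pos: [0.4388, -0.3009, 0.3599]
eef_rot: [0.102, 0.7, -0.101, 0.7]
ft_force: [-1.2, 1.0, 0.1]
width: -0.0001
(array([0.081, 1.194, 0.342]), array([-0.275,  0.   , -0.   ]))
```

```bash
python3 -m pendant '0 0.13 0.04 -0.1 0 0;0 0.3 0.09 -0.2 0 0;0 0.47 0.14 -0.275 0 0;0 0.64 0.19 -0.275 0 0;0 0.8 0.24 -0.275 0 0;0 0.9 0.28 -0.275 0 0;0 0.97 0.3 -0.275 0 0;0 0.97 0.3 -0.275 0 0'
python3 - <<'E'
from h import *
print(tool(press(.11-.07,0,.34),down(Y)))
i,W=cloud("wrist");cv2.imwrite("pics/w1.png",i)
h=cv2.cvtColor(i,cv2.COLOR_BGR2HSV)
m=((h[...,0]<6)|(h[...,0]>172))&(h[...,1]>150)&(h[...,2]>80)
P=W[m];P=P[~np.isnan(P).any(1)]
c,s=np.cos(Y),np.sin(Y);d=P[:,:2]-O;Q=np.c_[d@[c,s],d@[-s,c],P[:,2]];print(len(Q),np.percentile(Q,[2,50,98],axis=0).round(3))
E
```

```text
time: 2.5
ee_pos: [0.5808, -0.0916, 0.3593]
eef_rot: [-0.041, 0.706, 0.042, 0.706]
ft_force: [-0.2, -0.4, -0.4]
width: 0.0007
(array([0.078, 0.197, 0.124]), array([-0.004, -0.   , -0.001]))
2269 [[-0.048 -0.381  0.046]
 [-0.019 -0.012  0.277]
 [ 0.256  0.003  0.308]]
```

View pics/w1.png

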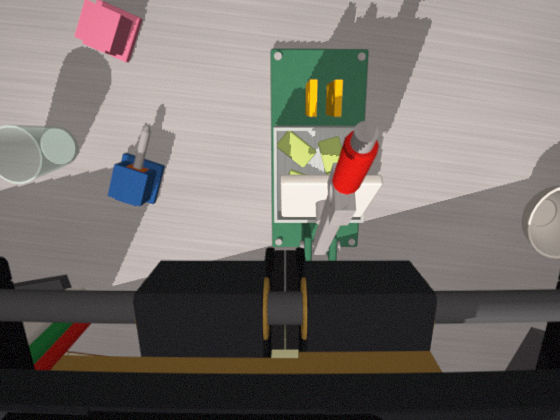

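The wrist view shows the fork plates at (312,98) and (334,98), the red handle at (355,165), the blue socket at (137,180), and the shank at (142,145) with its tip at (147,128). I refine the poses from this cloud.

```bash
python3 - <<'E'
from h import *
i,W=cloud("wrist");np.savez("w1.npz",i=i,W=W)
h=cv2.cvtColor(i,cv2.COLOR_BGR2HSV)
def sel(lo,hi,b,zl=-1,zh=1):
    m=cv2.inRange(h,lo,hi)>0;M=np.zeros_like(m);M[b[1]:b[3],b[0]:b[2]]=1
    P=W[m&M];P=P[~np.isnan(P).any(1)];return P[(P[:,2]>zl)&(P[:,2]<zh)]
g=sel((60,60,20),(95,255,255),(260,40,380,255),.004,.02);print("base",cv2.minAreaRect((g[:,:2]*1000).astype(np.float32)),np.median(g,0))
f=sel((12,130,100),(30,255,255),(300,70,350,125),.09,.11);print("fork top",len(f),f.mean(0).round(4),cv2.minAreaRect((f[:,:2]*1000).astype(np.float32)))
f=f[:,:2]
b=sel((98,120,30),(125,255,255),(100,140,175,215));t=b[b[:,2]>.044];print("sock top",cv2.minAreaRect((t[:,:2]*1000).astype(np.float32)),np.median(t,0))
bl=b[b[:,2]<.02];print("foot",cv2.minAreaRect((b[:,:2]*1000).astype(np.float32)))
S=W[118:172,125:165].reshape(-1,3);hs=h[118:172,125:165].reshape(-1,3)
k=(S[:,2]>.018)&(S[:,2]<.040)&~((hs[:,0]>95)&(hs[:,0]<128)&(hs[:,1]>110));S=S[k];print("shank",len(S),S.mean(0).round(4),np.percentile(S,[5,95],axis=0).round(4))
vx,vy,x0,y0=cv2.fitLine((S[:,:2]).astype(np.float32),cv2.DIST_HUBER,0,.001,.001).ravel();print("line yaw",np.degrees(np.arctan2(vy,vx)),x0,y0)
pr=(S[:,:2]-[x0,y0])@[vx,vy];print("extent",pr.min(),pr.max())
E
```

```text
base ((564.3557739257812, -48.67901611328125), (278.4202880859375, 128.11770629882812), 6.634389400482178) [ 0.48016921 -0.06453956  0.0122284 ]
fork top 585 [ 0.4895 -0.0569  0.0996] ((489.4867858886719, -56.86104202270508), (38.60734558105469, 36.27845001220703), 6.60299015045166)
sock top ((630.7872924804688, -300.5218200683594), (47.160987854003906, 50.52150344848633), 78.48785400390625) [ 0.62914479 -0.29934363  0.04913255]
foot ((627.8889770507812, -299.0389404296875), (59.70342254638672, 58.950931549072266), 77.50798034667969)
shank 435 [ 0.5839 -0.289   0.0296] [[ 0.5546 -0.2995  0.025 ]
 [ 0.6094 -0.2805  0.0329]]
line yaw -12.099289 0.59171045 -0.29022366
extent -0.04159573517359186 0.019360029639662827
```

```bash
sed -i 's/^Y=.*/Y=np.radians(6.62); O=np.array([.5644,-.0486])/' h.py; python3 - <<'E'
from h import *
print(tool(press(.11-.085,0,.30),down(Y)))
for a in np.r_[np.arange(1.0,0.05,-.1),0.05,0,-.02]:
    x=-.24*np.cos(a)+.0205*np.sin(a);z=.08+.24*np.sin(a)+.011*np.cos(a)
    print(round(a,2),np.round([(.30-z)/.25,(x+.085)/.25],2))
E
```

```text
(array([0.239, 0.191, 0.06 ]), array([-0.001, -0.001, -0.   ]))
1.0 [ 0.05 -0.11]
0.9 [ 0.1  -0.19]
0.8 [ 0.16 -0.27]
0.7 [ 0.23 -0.34]
0.6 [ 0.3  -0.41]
0.5 [ 0.38 -0.46]
0.4 [ 0.47 -0.51]
0.3 [ 0.55 -0.55]
0.2 [ 0.65 -0.58]
0.1 [ 0.74 -0.61]
0.05 [ 0.79 -0.61]
0.0 [ 0.84 -0.62]
-0.02 [ 0.86 -0.62]
```

```bash
python3 -m pendant '0 0.1 0.03 0 0 0;0 0.19 0.06 0 0 0;0.12 0.19 0.06 0 0 0;0.2 0.19 0.06 0 0 0;0.24 0.19 0.06 0 0 0;0.24 0.19 0.06 0 0 0'
python3 -m pendant '0.03 0 -0.06 0 0 0;0.05 0 -0.11 0 0 0;0.08 0 -0.15 0 0 0;0.1 0 -0.19 0 0 0;0.13 0 -0.23 0 0 0;0.16 0 -0.27 0 0 0;0.2 0 -0.31 0 0 0;0.23 0 -0.34 0 0 0'
```

```text
time: 3.2
ee_pos: [0.5888, -0.0473, 0.2991]
eef_rot: [-0.04, 0.707, 0.039, 0.705]
ft_force: [0.0, -0.7, -0.2]
width: 0.0009
time: 4.0
ee_pos: [0.5053, -0.056, 0.2436]
eef_rot: [-0.04, 0.705, 0.04, 0.707]
ft_force: [1.6, 0.8, 0.5]
width: 0.0006
```

```bash
python3 -m pendant '0.04 0 -0.04 0 0 0;0.07 0 -0.07 0 0 0;0.11 0 -0.1 0 0 0;0.15 0 -0.12 0 0 0;0.2 0 -0.15 0 0 0;0.24 0 -0.17 0 0 0;0.28 0 -0.19 0 0 0;0.32 0 -0.21 0 0 0'
python3 -m pendant '0.05 0 -0.02 0 0 0;0.1 0 -0.03 0 0 0;0.15 0 -0.05 0 0 0;0.19 0 -0.06 0 0 0;0.23 0 -0.06 0 0 0;0.26 0 -0.07 0 0 0;0.28 0 -0.07 0 0 0;0.29 0 -0.07 0 0 0'
```

```text
time: 4.8
ee_pos: [0.4529, -0.0614, 0.162]
eef_rot: [-0.04, 0.706, 0.04, 0.706]
ft_force: [2.1, -1.0, 0.7]
width: 0.0006
time: 5.6
ee_pos: [0.4354, -0.0634, 0.0907]
eef_rot: [-0.04, 0.706, 0.04, 0.706]
ft_force: [-16.2, 1.7, 40.8]
width: 0.0001
```

The tool met 41 N upward force at z=0.0907, which matches the handle's level height of 0.091, so the lever is on its stop. I back off, rise and check.

```bash
python3 -m pendant '-0.02 0 0.01 0 0 0;-0.02 0 0.01 0 0 0;-0.1 0 0.01 0 0 0;-0.25 0 0.01 0 0 0;-0.45 0 0.01 0 0 0;-0.5 0 0.01 0 0 0' 0.3 40
python3 - <<'E'
from h import *
i,W=cloud("side");h=cv2.cvtColor(i,cv2.COLOR_BGR2HSV)
m=((h[...,0]<6)|(h[...,0]>172))&(h[...,1]>150)&(h[...,2]>80);m[:130]=0;m[240:]=0;m[:,:215]=0;m[:,360:]=0
P=W[m];P=P[~np.isnan(P).any(1)];print(len(P),np.percentile(P,[5,50,95],axis=0).round(3))
p=np.array([.6097,-.294])-.022*np.array([.978,-.21])
print(p,tool([*p,.16],down(np.radians(-12.1))))
E
```

```text
time: 6.2
ee_pos: [0.4402, -0.0632, 0.2195]
eef_rot: [-0.041, 0.704, 0.039, 0.708]
ft_force: [1.0, -0.9, -0.3]
width: 0.0407
116 [[ 0.411 -0.064  0.078]
 [ 0.436 -0.056  0.087]
 [ 0.459 -0.05   0.092]]
[ 0.588184 -0.28938 ] (array([ 0.243, -0.965,  0.484]), array([0.217, 0.004, 0.001]))
```

```bash
python3 -m pendant '0 -0.15 0.075 0.04 0 0;0 -0.32 0.16 0.08 0 0;0 -0.49 0.245 0.12 0 0;0 -0.66 0.33 0.16 0 0;0.08 -0.8 0.4 0.2 0 0;0.16 -0.9 0.45 0.217 0 0;0.22 -0.96 0.484 0.217 0 0;0.24 -0.965 0.484 0.217 0 0'
python3 - <<'E'
from h import *
i,W=cloud("wrist");cv2.imwrite("pics/w2.png",i);np.savez("w2.npz",i=i,W=W)
s=r.read_state();print(s["ee_pos"],s["width"])
E
```

```text
time: 7.05
ee_pos: [0.5848, -0.2904, 0.1508]
eef_rot: [0.076, 0.705, -0.075, 0.702]
ft_force: [-0.9, 0.2, -0.2]
width: 0.0565
[ 0.58461371 -0.28907478  0.15148023] 0.0566006371326149
```

View pics/w2.png

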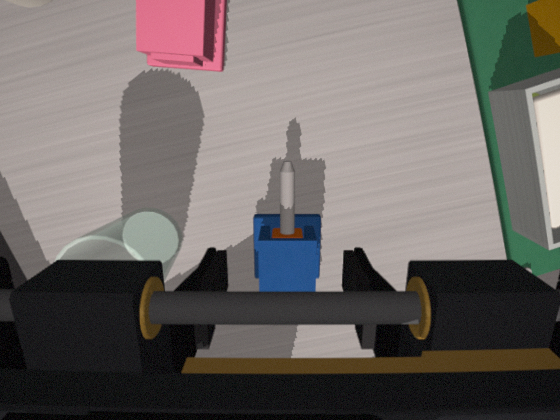

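The shank runs from its tip at (288,162) to (287,235), just in front of the orange head, and lies centred between the fingers. I measure it.

```bash
cat > shank.py <<'E'
from h import *
d=np.load("w2.npz");i,W=d["i"],d["W"]
S=W[155:228,272:304].reshape(-1,3);S=S[(S[:,2]>.022)&(S[:,2]<.045)]
print(len(S),np.percentile(S[:,2],[50,90]).round(4))
vx,vy,x0,y0=cv2.fitLine(S[:,:2].astype(np.float32),cv2.DIST_HUBER,0,.001,.001).ravel()
if vx<0: vx,vy=-vx,-vy
yaw=np.arctan2(vy,vx);pr=(S[:,:2]-[x0,y0])@[vx,vy]
tip=np.array([x0,y0])+pr.min()*np.array([vx,vy]);print("yaw",np.degrees(yaw),"tip",tip,"len",np.ptp(pr))
g=tip+.037*np.array([vx,vy]);print("grip",g)
print(tool([*g,.0145],down(yaw)),r.read_state()["ee_pos"])
E
python3 shank.py
```

```text
914 [0.0301 0.0315]
yaw -12.498946 tip [ 0.55054696 -0.28252797] len 0.055054616128785525
grip [ 0.58667006 -0.29053557]
(array([ 0.548, -0.005,  0.012]), array([ 0.004, -0.003, -0.001])) [ 0.58461371 -0.28907478  0.15148023]
```

```bash
python3 -m pendant '0.15 -0.005 0.01 0 0 0;0.3 -0.005 0.01 0 0 0;0.42 -0.005 0.01 0 0 0;0.5 -0.005 0.01 0 0 0;0.53 -0.005 0.01 0 0 0;0.545 -0.005 0.01 0 0 0;0.545 -0.005 0.01 0 0 0'
python3 -m pendant '0 0 0 0 0 0;0 0 0 0 0 0;0 0 0 0 0 0;0 0 0 0 0 0;0 0 0 0 0 0;0 0 0 0 0 0' -1 40
```

```text
time: 7.8
ee_pos: [0.5883, -0.2906, 0.0198]
eef_rot: [0.074, 0.703, -0.075, 0.704]
ft_force: [0.1, -0.2, -0.4]
width: 0.0562
time: 8.4
ee_pos: [0.5879, -0.2908, 0.0188]
eef_rot: [0.075, 0.703, -0.075, 0.703]
ft_force: [0.3, -1.1, -0.0]
width: 0.0167
```

```bash
python3 -m pendant '0.01 0 0 0 0 0;0.015 0 0 0 0 0;0.015 0 0 0 0 0;0.015 0 0 0 0 0'
```

```text
time: 8.8
ee_pos: [0.588, -0.2907, 0.0164]
eef_rot: [0.075, 0.703, -0.075, 0.703]
ft_force: [-7.9, 3.6, 13.6]
width: 0.0105
```

```bash
python3 -m pendant '-0.01 0 0 0 0 0;-0.01 0 -0.03 0 0 0;-0.01 0 -0.07 0 0 0;-0.01 0 -0.11 0 0 0;-0.01 0 -0.15 0 0 0;-0.01 0 -0.19 0 0 0;-0.01 0 -0.23 0 0 0;-0.01 0 -0.26 0 0 0'
python3 -m pendant '0 0 -0.04 0 0 0;0 0 -0.08 0 0 0;0 0 -0.1 0 0 0;0 0 -0.1 0 0 0'
python3 - <<'E'
from h import *
i,W=cloud("wrist");cv2.imwrite("pics/w3.png",i);np.savez("w3.npz",i=i,W=W)
E
```

```text
time: 9.6
ee_pos: [0.5229, -0.277, 0.0173]
eef_rot: [0.075, 0.703, -0.075, 0.703]
ft_force: [0.3, 0.8, -2.2]
width: 0.011
time: 10.0
ee_pos: [0.4992, -0.272, 0.0176]
eef_rot: [0.075, 0.703, -0.075, 0.703]
ft_force: [-0.1, 0.2, -1.0]
width: 0.0107
```

View pics/w3.png

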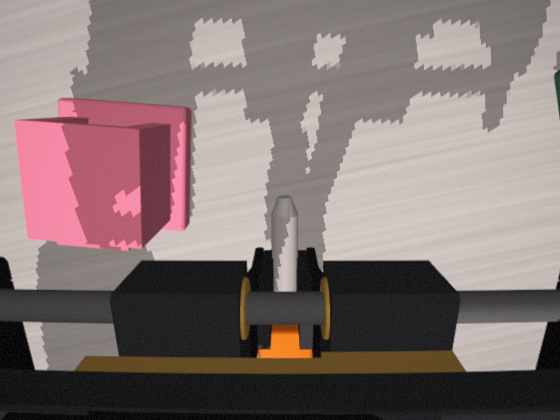

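The pin is held and drawn clear: the tip is at (285,197) and the orange head at (285,340). I lower it onto the table, release it, slide the fingers along to the head and regrip.

```bash
python3 -m pendant '0.015 0 0 0 0 0;0.03 0 0 0 0 0;0.042 0 0 0 0 0;0.046 0 0 0 0 0;0.046 0 0 0 0 0;0.046 0 0 0 0 0'
python3 -m pendant '0 0 0 0 0 0;0 0 0 0 0 0;0 0 0 0 0 0;0 0 0 0 0 0;0 0 0 0 0 0;0 0 0 0 0 0' 0.2 40
```

```text
time: 10.65
ee_pos: [0.5, -0.2719, 0.0061]
eef_rot: [0.075, 0.703, -0.075, 0.703]
ft_force: [-0.3, 0.2, -1.1]
width: 0.0108
time: 11.25
ee_pos: [0.4999, -0.272, 0.0061]
eef_rot: [0.075, 0.703, -0.075, 0.703]
ft_force: [-0.2, 0.2, 0.5]
width: 0.0482
```

```bash
python3 -m pendant '0 0 0.05 0 0 0;0 0 0.1 0 0 0;0 0 0.15 0 0 0;0 0 0.17 0 0 0;0 0 0.17 0 0 0'
python3 - <<'E'
from h import *
i,W=cloud("wrist");cv2.imwrite("pics/w4.png",i);np.savez("w4.npz",i=i,W=W)
E
```

```text
time: 11.75
ee_pos: [0.5418, -0.2806, 0.0059]
eef_rot: [0.075, 0.703, -0.075, 0.703]
ft_force: [-0.1, 0.4, 0.6]
width: 0.0522
```

View pics/w4.png

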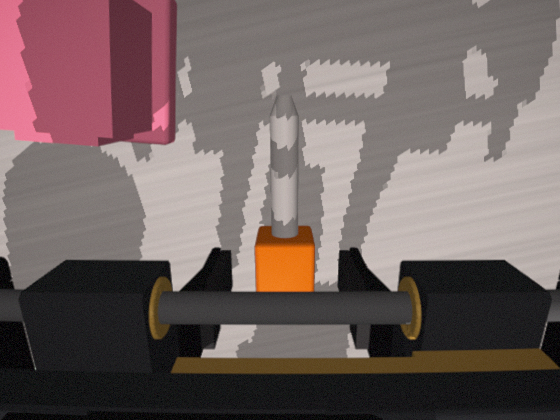

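The pin lies level and straight. Its tip is at (284,95), the shoulder at about row 230, and the head at (285,262) between the open fingers. I work out the shoulder position and its offset from the TCP.

```bash
python3 - <<'E'
from h import *
d=np.load("w4.npz");i,W=d["i"],d["W"];h=cv2.cvtColor(i,cv2.COLOR_BGR2HSV)
s=r.read_state();q=R.from_quat(s["eef_rot"]);T=q.inv().apply(W.reshape(-1,3)-s["ee_pos"]).reshape(W.shape)
o=(cv2.inRange(h,(3,150,80),(20,255,255))>0);o[:220]=0;o[:,:240]=0;o[:,330:]=0;o[290:]=0
P=T[o];Pw=W[o];t=P[Pw[:,2]>.023]
print("head top tool yz p1,50,99",np.percentile(t[:,1:],[1,50,99],axis=0).round(4).tolist(),"z",np.median(Pw[Pw[:,2]>.023][:,2]))
S=T[85:225,265:305].reshape(-1,3);Sw=W[85:225,265:305].reshape(-1,3);k=(Sw[:,2]>.009)&(Sw[:,2]<.03);S=S[k]
print("shank",len(S),np.percentile(S,[1,50,99],axis=0).round(4).tolist(),"zmed",np.median(Sw[k][:,2]))
v=cv2.fitLine(S[:,1:].astype(np.float32),cv2.DIST_HUBER,0,.001,.001).ravel();print("angle vs tool z deg",np.degrees(np.arctan(v[0]/v[1])),v)
E
```

```text
head top tool yz p1,50,99 [[-0.0136, -0.0205], [-0.001, -0.0106], [0.0114, 0.001]] z 0.026106652748226315
shank 3429 [[-0.0144, -0.0072, -0.0798], [-0.0123, -0.0014, -0.0541], [-0.0081, 0.0043, -0.0267]] zmed 0.018187213958083943
angle vs tool z deg 0.27961862 [ 0.00488025  0.9999881  -0.00149273 -0.05360726]
```

```bash
python3 -m pendant '0.01 0 0 0 0 0;0.012 0 0 0 0 0;0.012 0 0 0 0 0'
python3 -m pendant '0 0 0 0 0 0;0 0 0 0 0 0;0 0 0 0 0 0;0 0 0 0 0 0;0 0 0 0 0 0;0 0 0 0 0 0' -1 50
python3 - <<'E'
from h import *
print(tool(press(-.075,-.018-.060-.0205-.03,.16),down(Y-np.pi/2)))
E
```

```text
time: 12.1
ee_pos: [0.541, -0.2809, 0.0029]
eef_rot: [0.075, 0.703, -0.075, 0.703]
ft_force: [-0.4, 1.1, -0.8]
width: 0.0523
time: 12.7
ee_pos: [0.5415, -0.2808, 0.0031]
eef_rot: [0.075, 0.703, -0.075, 0.703]
ft_force: [-0.2, -0.0, 0.1]
width: 0.0259
(array([-0.628,  0.344, -0.224]), array([0.829, 0.   , 0.   ]))
```

```bash
python3 -m pendant '-0.1 0 0 0 0 0;-0.25 0 0 0 0 0;-0.42 0 0 0.06 0 0;-0.58 0 0 0.16 0 0;-0.63 0.06 -0.04 0.26 0 0;-0.63 0.12 -0.08 0.36 0 0;-0.63 0.18 -0.12 0.46 0 0;-0.63 0.24 -0.16 0.56 0 0'
python3 - <<'E'
from h import *
print(tool(press(-.075,-.1285,.16),down(Y-np.pi/2)))
E
```

```text
time: 13.5
ee_pos: [0.5145, -0.2131, 0.1605]
eef_rot: [0.357, 0.61, -0.357, 0.61]
ft_force: [-0.7, 0.6, -2.1]
width: 0.0255
(array([ 0.002,  0.021, -0.117]), array([0.265, 0.   , 0.   ]))
```

```bash
python3 -m pendant '0 0.01 -0.06 0.1 0 0;0 0.02 -0.12 0.2 0 0;0 0.02 -0.12 0.265 0 0;0 0.02 -0.12 0.265 0 0;0.12 0.02 -0.12 0.265 0 0;0.22 0.02 -0.12 0.265 0 0;0.3 0.02 -0.12 0.265 0 0;0.3 0.02 -0.12 0.265 0 0'
python3 - <<'E'
from h import *
print(tool(press(-.075,-.1285,.070),down(Y-np.pi/2)))
i,W=cloud("wrist");cv2.imwrite("pics/w5.png",i);np.savez("w5.npz",i=i,W=W)
E
```

```text
time: 14.3
ee_pos: [0.5025, -0.185, 0.0828]
eef_rot: [0.468, 0.532, -0.469, 0.528]
ft_force: [-0.9, 0.3, -1.5]
width: 0.0255
(array([0.051, 0.009, 0.001]), array([ 0.006, -0.002,  0.003]))
```

View pics/w5.png

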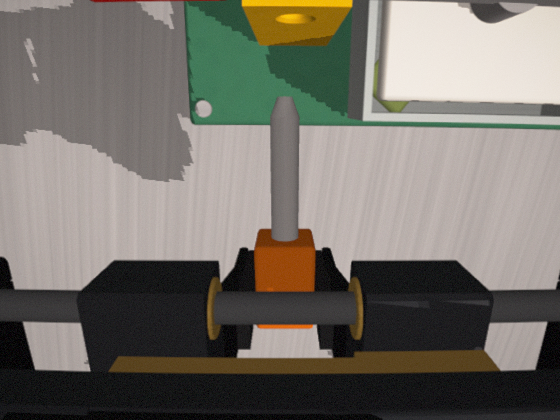

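The fork plate's near face and its hole at (295,17) are in view. The shank runs from (285,100) to (285,238) and points at the plate. I measure both in the tool frame.

```bash
cat > rel.py <<'E'
import sys
from h import *
d=np.load(sys.argv[1]);i,W=d["i"],d["W"];h=cv2.cvtColor(i,cv2.COLOR_BGR2HSV)
s=r.read_state();q=R.from_quat(s["eef_rot"]);T=q.inv().apply(W.reshape(-1,3)-s["ee_pos"]).reshape(W.shape)
print("tcp",s["ee_pos"].round(4))
S=T[85:228,265:305].reshape(-1,3);k=(S[:,0]>-.03)&(S[:,0]<.005);S=S[k]
print("shank",len(S),np.percentile(S,[1,50,99],axis=0).round(4).tolist())
c=S[abs(S[:,1]-np.median(S[:,1]))<.002]; print("top slope (x vs z)",np.polyfit(c[:,2],c[:,0],1).round(4),"lat slope",np.polyfit(S[:,2],S[:,1],1).round(4))
m=cv2.inRange(h,(18,120,40),(32,255,255))>0
F=T[m];Fw=W[m];F,Fw=F[Fw[:,2]>.05],Fw[Fw[:,2]>.05]
top=F[Fw[:,2]>.097];print("top",len(top),np.percentile(top,[1,50,99],axis=0).round(4).tolist() if len(top) else "")
fc=F[Fw[:,2]<.095];print("face",len(fc),np.percentile(fc,[1,50,99],axis=0).round(4).tolist(),"world z",Fw[:,2].min(),Fw[:,2].max())
k=len(fc)and np.polyfit(fc[:,1],fc[:,2],1);print("face z vs y slope",k)
E
python3 rel.py w5.npz; python3 - <<'E'
import numpy as np,cv2
i=np.load("w5.npz")["i"];print(i[5:26:5,280],i[17,285:306:4])
E
```

```text
tcp [ 0.5036 -0.1853  0.0847]
shank 3565 [[-0.0155, -0.0077, -0.0789], [-0.0134, -0.0019, -0.0535], [-0.0089, 0.004, -0.0259]]
top slope (x vs z) [-0.0253 -0.0154] lat slope [ 0.0006 -0.0018]
top 7943 [[-0.0996, -0.037, -0.1132], [-0.0955, 0.0068, -0.0231], [-0.0133, 0.0429, -0.0219]]
face 2119 [[-0.0099, -0.0169, -0.114], [0.0106, 0.0026, -0.1113], [0.034, 0.022, -0.1108]] world z 0.05002215016360235 0.18692634674586808
face z vs y slope [ 0.00630324 -0.11147171]
[[ 11 183 242]
 [  2 104 145]
 [  7 130 183]
 [ 12 169 227]
 [ 22 109 149]] [[  6 193 244]
 [  3 194 246]
 [ 16 189 242]
 [  7 171 230]
 [ 22 143 196]
 [ 21 114 158]]
```

```bash
python3 -m pendant '0.02 0.01 0 0 0 0;0.045 0.017 0 0 0 0;0.054 0.017 0 0 0 0;0.054 0.017 -0.03 0 0 0;0.054 0.017 -0.06 0 0 0;0.054 0.017 -0.08 0 0 0;0.054 0.017 -0.08 0 0 0;0.054 0.017 -0.08 0 0 0'
python3 - <<'E'
from h import *
for n in ("wrist","side"):
    i,W=cloud(n);np.savez(n+"6.npz",i=i,W=W)
    if n=="wrist": a=i[:260,140:420]
    else: b=cv2.resize(i[140:240,230:360],None,fx=3,fy=3,interpolation=2)
c=np.zeros((300,280+390,3),np.uint8);c[:260,:280]=a;c[:300,280:]=b;cv2.imwrite("pics/c6.png",c)
E
python3 rel.py wrist6.npz
```

```text
time: 15.15
ee_pos: [0.5063, -0.1648, 0.0723]
eef_rot: [0.469, 0.529, -0.469, 0.53]
ft_force: [-0.1, 0.4, -1.6]
width: 0.0259
tcp [ 0.5062 -0.1652  0.0722]
shank 3570 [[-0.0175, -0.0065, -0.0789], [-0.0152, -0.0008, -0.0536], [-0.0108, 0.0051, -0.026]]
top slope (x vs z) [-0.0287 -0.0175] lat slope [ 0.001  -0.0007]
top 10000 [[-0.1015, -0.0356, -0.0994], [-0.0964, 0.0029, -0.0235], [-0.0266, 0.0435, -0.0221]]
face 1130 [[-0.0227, -0.0223, -0.1018], [-0.0018, -0.0033, -0.0917], [0.0217, 0.017, -0.0915]] world z 0.050021137240229205 0.175785580337748
face z vs y slope [ 0.02770899 -0.09193094]
```

View pics/c6.png

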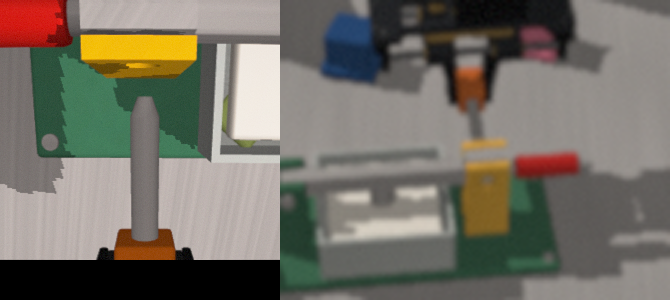

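Relative to the plate centre the pin is about 2 mm off in tool y and about 1 mm high. I correct that and advance step by step, watching the force.

```bash
python3 -m pendant '0.004 -0.008 0 0 0 0;0.004 -0.008 0 0 0 0;0.004 -0.008 -0.02 0 0 0;0.004 -0.008 -0.04 0 0 0;0.004 -0.008 -0.055 0 0 0;0.004 -0.008 -0.065 0 0 0;0.004 -0.008 -0.075 0 0 0;0.004 -0.008 -0.08 0 0 0'
python3 -c "
from h import *
print(r.read_state()['ft_force'],tool(press(-.075,-.0385,.0715),down(Y-np.pi/2)))"
```

```text
time: 16.05
ee_pos: [0.5018, -0.145, 0.0711]
eef_rot: [0.469, 0.529, -0.469, 0.53]
ft_force: [-1.0, 0.2, -1.3]
width: 0.0255
[-0.96977208  0.18650214 -1.31111263] (array([-0.002, -0.005, -0.2  ]), array([ 0.004,  0.   , -0.   ]))
```

```bash
python3 -m pendant '0 0 -0.015 0 0 0;0 0 -0.03 0 0 0;0 0 -0.045 0 0 0;0 0 -0.06 0 0 0;0 0 -0.06 0 0 0'
python3 -c "
from h import *
print(r.read_state()['ft_force'],tool(press(-.075,-.0385,.0715),down(Y-np.pi/2)))"
```

```text
time: 16.55
ee_pos: [0.5, -0.1297, 0.0711]
eef_rot: [0.469, 0.53, -0.468, 0.53]
ft_force: [-0.5, -0.9, -1.1]
width: 0.0256
[-0.45131401 -0.8708774  -1.07599066] (array([-0.002, -0.006, -0.138]), array([ 0.005, -0.   , -0.   ]))
```

```bash
python3 -m pendant '0 0 -0.015 0 0 0;0 0 -0.03 0 0 0;0 0 -0.045 0 0 0;0 0 -0.06 0 0 0;0 0 -0.075 0 0 0;0 0 -0.085 0 0 0;0 0 -0.085 0 0 0'
python3 -c "
from h import *
print(r.read_state()['ft_force'],tool(press(-.075,-.0385,.0715),down(Y-np.pi/2)))
i,W=cloud('wrist');np.savez('w7.npz',i=i,W=W);cv2.imwrite('pics/w7.png',i)"
```

```text
time: 17.25
ee_pos: [0.4974, -0.1089, 0.0711]
eef_rot: [0.469, 0.53, -0.469, 0.53]
ft_force: [0.3, 0.5, -1.3]
width: 0.0255
[ 0.31105068  0.45957055 -1.33738465] (array([-0.002, -0.006, -0.055]), array([ 0.004,  0.   , -0.   ]))
```

View pics/w7.png

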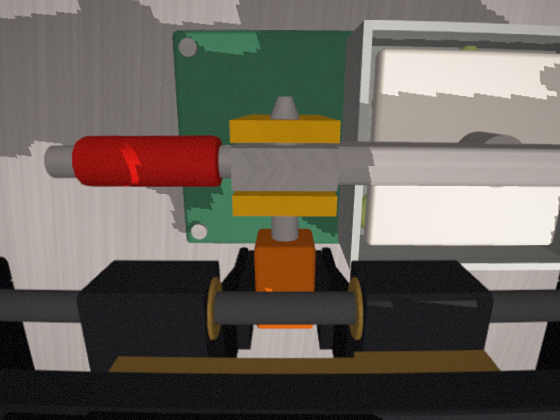

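The pin is through both plates and the lever: the tip shows at (285,103) beyond the far plate, and about 14 mm of shank is left before the shoulder. I push home.

```bash
python3 -m pendant '0 0 -0.015 0 0 0;0 0 -0.03 0 0 0;0 0 -0.045 0 0 0;0 0 -0.052 0 0 0;0 0 -0.056 0 0 0;0 0 -0.056 0 0 0'
```

```text
time: 17.9
ee_pos: [0.4957, -0.0953, 0.0711]
eef_rot: [0.469, 0.529, -0.469, 0.53]
ft_force: [-0.1, -1.2, -1.0]
width: 0.026
```

```bash
python3 -m pendant '0 0 -0.004 0 0 0;0 0 -0.008 0 0 0;0 0 -0.012 0 0 0;0 0 -0.012 0 0 0'; python3 -m pendant '0 0 -0.004 0 0 0;0 0 -0.006 0 0 0;0 0 -0.006 0 0 0'
```

```text
time: 18.3
ee_pos: [0.4954, -0.0936, 0.0711]
eef_rot: [0.469, 0.529, -0.469, 0.53]
ft_force: [1.4, -4.1, -2.5]
width: 0.0256
time: 18.6
ee_pos: [0.4954, -0.0936, 0.0711]
eef_rot: [0.469, 0.528, -0.47, 0.53]
ft_force: [2.6, -9.4, -5.2]
width: 0.0254
```

The shoulder stopped at y=-0.0936 and the force rose, so the pin is home. I ease the push, open and retreat upwards.

```bash
python3 -m pendant '0 0 0.006 0 0 0;0 0 0.012 0 0 0;0 0 0.012 0 0 0'; python3 -m pendant '0 0 0 0 0 0;0 0 0 0 0 0;0 0 0 0 0 0;0 0 0 0 0 0;0 0 0 0 0 0;0 0 0 0 0 0' 0.1 20
python3 -m pendant '-0.05 0 0 0 0 0;-0.15 0 0 0 0 0;-0.25 0 0 0 0 0;-0.35 0 0.1 0 0 0;-0.4 0 0.2 0 0 0;-0.4 0 0.3 0 0 0;-0.4 0 0.3 0 0 0'
python3 - <<'E'
from h import *
i,W=cloud('wrist');np.savez('w8.npz',i=i,W=W);cv2.imwrite('pics/w8.png',i)
h=cv2.cvtColor(i,cv2.COLOR_BGR2HSV)
c,s=np.cos(Y),np.sin(Y);d=W[...,:2]-O;Q=np.dstack([d@[c,s],d@[-s,c],W[...,2]])
def p(l,m): 
    P=Q[m];P=P[~np.isnan(P).any(1)];print(l,len(P),np.percentile(P,[2,50,98],axis=0).round(4).tolist())
near=(abs(Q[...,0]+.075)<.05)&(abs(Q[...,1])<.12)&(Q[...,2]<.12)
o=(cv2.inRange(h,(3,150,60),(15,255,255))>0)&near;p("head top",o&(Q[...,2]>.088));
p("fork top",(cv2.inRange(h,(18,150,60),(32,255,255))>0)&near&(Q[...,2]>.095))
red=((h[...,0]<3)|(h[...,0]>172))&(h[...,1]>150)&(h[...,2]>60)&(abs(Q[...,1])<.05)&(abs(Q[...,0]+.13)<.06);p("handle",red)
E
```

```text
time: 18.9
ee_pos: [0.4954, -0.0936, 0.071]
eef_rot: [0.469, 0.53, -0.469, 0.529]
ft_force: [-0.0, -0.3, -1.4]
width: 0.0258
time: 19.5
ee_pos: [0.4955, -0.0939, 0.0711]
eef_rot: [0.469, 0.529, -0.469, 0.529]
ft_force: [0.6, -0.0, 0.2]
width: 0.0475
time: 20.2
ee_pos: [0.5046, -0.1722, 0.1723]
eef_rot: [0.47, 0.528, -0.47, 0.529]
ft_force: [-0.3, 0.5, -0.4]
width: 0.0481
head top 2431 [[-0.0874, -0.0575, 0.0885], [-0.0748, -0.0382, 0.0905], [-0.0625, -0.0197, 0.0926]]
fork top 2146 [[-0.0941, -0.0175, 0.0984], [-0.0748, 0.0104, 0.1003], [-0.0554, 0.0185, 0.1018]]
handle 3025 [[-0.1594, -0.0097, 0.0824], [-0.1313, -0.0007, 0.0898], [-0.1031, 0.0099, 0.0922]]
```

View pics/w8.png

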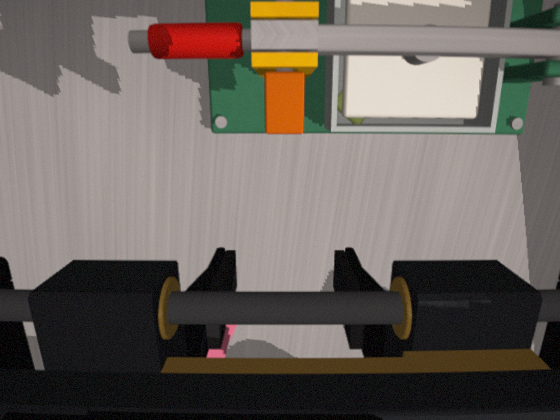

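The shoulder is flush with the fork, with no shank visible between the head at (285,100) and the plate at (285,55). The lever is level and the gripper is clear. Handing in.

```bash
python3 -c "
from bench import r,close_job
s=r.read_state();print(s['time'],s['ft_force']);print(close_job())"
```

```text
20.25 [-0.08476862  0.54577637 -0.48754552]
the job is handed in; nothing more can be done
None
```

The press is locked and the job was handed in at 20.25 s. I swung the lever down, drew the pin out of the blue socket by its shank and laid it on the table. I then took it by the head and pushed it through fork and lever from the press's -y side, released it and backed off.

**What the last checks showed:**
- **Lever:** it is level, with the handle top measured at 92 mm against the 91 mm expected.
- **Pin:** the head spans y = -57.5 to -19.7 mm in press coordinates, so the shoulder is about 1–2 mm from the fork face at -18 mm, inside the 5 mm allowed. The push had met a hard stop, with 9 N on the wrist.
- **Arm:** the gripper is clear and the wrist force is about zero.

**What disagreed or was not checked:**
- The head's top reads 90.5 mm against a nominal 93 mm. I put this down to the pin settling in the hole clearance, and did not measure its tilt after release.
- My readings of the pin's sideways offset from the fork differed by about 1.5 mm before insertion. I corrected by 2 mm and it went in without side force.
- The wrist force briefly read 41 N upward as the lever reached its stop. That push was with the fingertips and I eased off at once; the 40 N limit is for the arm and the gripper's body.
- I did not re-measure the bystanders, but no move came near them.

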